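Fit the second drying arm and hang the slide racks

TASK

Fit the loose hook arm to the bare upright of the drying stand: put its two tabs through the slots and push it down until it is fully home and locked. Then hang up every slide rack standing on the bench, one to a seat, on the free seats of the new arm and of the old one beside the rack that already hangs there. The hanging rack must stay on its seat, and do not knock over the flask and bottles.

Things in the scene. Friction and masses are not known exactly. Their poses are not given: they have to be found in the camera images.
- rack1_grip (a point): Centre of the upright grip tab, 12 mm (x) x 18 mm (y) x 34 mm tall (116 to 150 mm above the underside), on top of a steel slide rack: basket 38 mm (x) x 84 mm (y) x 28 mm high full of glass slides, with a tall wire handle; 95 to 160 g. Stands on its basket on the bench at the start, handle up. May be absent. The same after a half turn about z.
- rack1_eye (a point): 28 mm below rack1_grip (106 mm above the underside), inside the top of the handle: the hook arm's axis lies here when the rack hangs. The handle, 5 mm wire in the plane x=0, rises from the basket's ends, is 44 mm across at 102 mm height and closes in a blunt gable, its peak at 115 mm; the opening below, down to 28 mm height, goes over the arm.
- rack2_grip (a point): Centre of the upright grip tab, 12 mm (x) x 18 mm (y) x 34 mm tall (116 to 150 mm above the underside), on top of a steel slide rack: basket 38 mm (x) x 84 mm (y) x 28 mm high full of glass slides, with a tall wire handle; 95 to 160 g. Stands on its basket on the bench at the start, handle up. May be absent. The same after a half turn about z.
- rack2_eye (a point): 28 mm below rack2_grip (106 mm above the underside), inside the top of the handle: the hook arm's axis lies here when the rack hangs. The handle, 5 mm wire in the plane x=0, rises from the basket's ends, is 44 mm across at 102 mm height and closes in a blunt gable, its peak at 115 mm; the opening below, down to 28 mm height, goes over the arm.
- rack3_grip (a point): Centre of the upright grip tab, 12 mm (x) x 18 mm (y) x 34 mm tall (116 to 150 mm above the underside), on top of a steel slide rack: basket 38 mm (x) x 84 mm (y) x 28 mm high full of glass slides, with a tall wire handle; 95 to 160 g. Stands on its basket on the bench at the start, handle up. May be absent. The same after a half turn about z.
- rack3_eye (a point): 28 mm below rack3_grip (106 mm above the underside), inside the top of the handle: the hook arm's axis lies here when the rack hangs. The handle, 5 mm wire in the plane x=0, rises from the basket's ends, is 44 mm across at 102 mm height and closes in a blunt gable, its peak at 115 mm; the opening below, down to 28 mm height, goes over the arm.
- rack0_eye (a point): The same point on an identical rack that hangs from the start in the inner seat of the fitted hook arm; it must keep hanging there.
- stand: Fixed drying stand: white drip plate 200 x 250 mm, 20 mm high at the rim, with two grey uprights 60 mm wide, 200 mm high, front sheet 4 mm thick. Origin on the bench, midway between them, in the plane of their front faces, 160 mm behind the plate's front edge; -x is the front, z up. Upright at y = -70 mm has a fitted hook arm with one rack; that at y = +70 mm is bare.
- old_inner (a point): Centre of the inner seat of the fitted arm, on its axis, 180 mm above the bench, 45 mm in front of the upright; axes as the stand's. Occupied by rack0.
- old_outer (a point): Centre of the free outer seat of the fitted arm, on its axis, 105 mm in front of the upright; axes as the stand's. An arm is a level 10 mm rod pointing to stand -x with 20 mm thick sleeves 6-27, 63-87 and 123-131 mm (the tip) in front of the upright; the bare 36 mm between them are the two seats, for one rack each. Racks go on over the tip, lifted about 20 mm.
- slot_home (a point): On the front face of the bare upright, in its middle, 180 mm above the bench; axes as the stand's. bracket_back coincides with it, axes parallel, when the loose bracket is home. Two through slots, 13 mm wide, centred 16 mm left and right of it, from 16 mm below to 12 mm above it. The upright's top is 20 mm above it.
- stud (a joint): Spring-loaded brass stud, 16 mm ball, standing 2.5 mm out of the bare upright's face, 24 mm below slot_home; value = how far it is pressed in (m), 0 when out. The bracket's crossbar presses it in on the way down (a push of some 3 to 12 N); at home the stud springs out above the crossbar and holds it. Let go too early, the bracket sticks half-way or falls out.
- bracket_back (a point): Loose hook-arm bracket, 190 to 260 g: point on its flat back face, on its arm's axis, 60 mm above its underside. Its arm points to its own -x and is like the fitted one. Back frame 44 mm wide, from 60 mm below to 16 mm above this point, with a crossbar 30 to 34 mm below it; stands at the start on a foot 40 mm deep. Its fin, 12 mm (x) x 18 mm (y), tops out 56 mm above this point.
- bracket_grip (a point): Where to hold the bracket: in its upright black fin, 12 mm in front of (-x) and 39 mm above bracket_back, 17 mm below the fin's top; hold no lower than 20 mm above bracket_back. To fit: hold it about 17 mm (13 to 21) above home, push straight back until its face meets the upright, then straight down 17 mm.
- bracket_tabs (a point): Between the bracket's two hooked tabs, 13 mm below bracket_back on the back face. Tabs are 8 mm wide, centred at y = +-16 mm: necks 6 mm thick at this height reach 10 mm back (+x), then a hook goes down to 28 mm below bracket_back, with 5.5 mm between hook and back face.
- new_inner (a point): Centre of the inner seat of the loose bracket's arm, on its axis, 45 mm in front of its back face; axes as the bracket's.
- new_outer (a point): Centre of the outer seat of the loose bracket's arm, on its axis, 105 mm in front of its back face; axes as the bracket's.
- flask: Bystander: empty conical glass flask, 62 mm wide, 84 mm tall, origin at the centre of its underside.
- vial: Bystander: small stoppered bottle, 30 mm wide, 60 mm tall, origin at the centre of its underside.
- reagent: Bystander: amber reagent bottle, 54 mm wide, 120 mm tall, origin at the centre of its underside.
- petri: Bystander: clear covered dish, 52 mm wide, 12 mm high, origin at the centre of its underside.
Not all that is in view belongs to the job. Leave any blue or purple look-alike of the part that bears rack2_grip alone.

How it is judged:
By the outcome, as a careful person would: the job done as asked, in the order asked, and still so for the second after the job is handed in, with the robot touching nothing.
Of rack1, rack2, rack3 only 2 to 3 are there at a start; the rules pass over those that are not, and their reading is None.
At some moment in a run one of rack1, rack2, rack3, bracket may be knocked a few centimetres aside while the robot is not near it.
It also fails if it takes over 210 s, if anything falls off the work surface, if the arm or the gripper's body presses on something with over 40 N, if the wrist force passes 120 N, or if a joint passes its speed limit or range.

ROBOT

A 7-joint arm with a two-finger parallel gripper is mounted at the origin on the work surface. World frame = base frame: x ahead of the robot, y to its left, z up, the work surface at z = 0. Lengths are in m, angles in rad, forces in N, time in s.
With the tool pointing down it reaches from about 0.4 to 0.85 m from the base axis. Payload 4.5 kg.
Tool frame: the origin (TCP) lies at the very end of the fingers, on their centre line; the grasp point (between the pads) lies 19 mm behind it (r.grip_point_offset is the distance from the TCP to the grasp point, in m); z points along the fingers, y is the line along which they close (so a half turn about z gives the same grasp; the last joint's range is limited). The gripper opens to 88 mm and grips with 3 to 60 N. Pads are 18 mm wide; open, the fingers measure 123 mm over their backs; the gripper's body (75 mm by 187 mm) begins 45 mm behind the grasp point.
Start: joints at [-1.136, 0.689, -0.195, 1.565, 0.157, 0.902, -0.215], TCP at [0.244, 0.576, 0.239] pointing down, gripper open.
Joint ranges: [-3.01, 3.01], [-0.46, 2.08], [-1.47, 1.51], [0.13, 2.56], [-1, 4.14], [0.04, 2.09], [-2.66, 2.66]. Speed limits (rad/s): [2.57, 2.57, 3.14, 3.14, 3.14, 3.14, 3.14].

INTERFACE

Orientations are given as a unit quaternion [x, y, z, w].
In Python, from plant import r gives the robot as it stands.
- The arm moves only by the tool carry_out, never from a script. Its argument "rows" is a list of rows, each a list of 3 entries, a list of its own where there are three numbers: the shift along the tool's x, y, z in cm, then the turn, a rotation vector about the tool's x, y, z in degrees, then the closure, from 0 (fully open) to 1 (shut). A call has 1 to 12 rows; each row is the pose to reach, as a shift and turn from the pose commanded when the call began, along the tool's axes at that moment; what a row does not reach only later rows make up. A row lasts 1/10 s, in which the tool goes at most 50 mm and 8.59 degrees, less where a joint would pass 70% of its speed; a pose out of reach is approached as far as the arm can. A call with a gripper value outside its range is refused whole. The fingers move at their own pace and stop on an object; "newtons" is the grip in N (left out, the last holds). Time passes only in rows, so rows that repeat a pose let the fingers close. It gives the time, the measured TCP pose, the force, the opening and the grip force at its end, in the units of the state.
- r.get_state(): the state, without advancing time (a new reading comes with each control period).
- r.snapshot(name): name is "side" or "top"; returns a dict with "image" (480x640x3 uint8, red, green, blue), "fx", "fy", "cx", "cy" (pixels), "pose" (4x4, takes a point from camera to world coordinates). Camera axes: x right, y up, looking along -z (the intrinsics and any distortion apply to the point x, -y, -z); pixel columns grow to the right and rows downward; lengths in m; the calibration is good to about 2 mm. A picture is of the moment at which its call begins. There is no depth.
- r.finish_job(): hands the job in; it is judged then, once.
The state is a dict: "clock": time; "q": joint angles; "qd": joint speeds; "joint_torque": joint torques, N m; "tool_pos": TCP position; "eef_rot": TCP orientation; "contact_force": force on the tool from outside, world axes, zero at the start; "moment": the same for the moment, N m; "opening": opening from 0.0 (shut) to 1.0 (fully open); "finger_force": force on a finger pad.
Only numpy, scipy, OpenCV 4.12 (cv2) and the standard library are available. Lean on these libraries where they do the work, as an engineer would, in place of code of your own. Each camera call takes 0.05 s, during which the arm holds its last target. There are 200 camera calls.

## Working session

There is one attempt and no reset: what is moved stays moved. The work goes in short steps, Python scripts to look and compute and a tool call to move; the robot and the scene stay as the last step left them, time stands still between calls to the robot, and variables do not carry over. Pictures are saved under pics/ and viewed, at most 14 in all, crops included, and the job is handed in when it is done.

Besides the shell and the picture viewer there is one more tool, called by a JSON object that holds its "method" and its "body", one argument or row to a line. carry_out: Moves the arm, as the interface text tells. Its arguments: {"type":"object","properties":{"rows":{"type":"array"},"newtons":{"type":"number"}},"required":["rows"]}

```bash
ls; mkdir -p pics; python3 - <<'E'
from plant import r
import cv2
print(r.get_state(), r.grip_point_offset)
for n in("side","top"):
    s=r.snapshot(n); cv2.imwrite(f"pics/{n}0.png",s["image"][:,:,::-1]); print({k:v for k,v in s.items() if k!="image"})
E
```

```text
pics
{'clock': 0.0, 'q': array([-1.13619851,  0.68997492, -0.19453456,  1.56636726,  0.15730124,
        0.90251116, -0.21511675]), 'qd': array([ 0.00156417,  0.00123429, -0.00026287,  0.00199536,  0.0004583 ,
       -0.0005721 , -0.00052003]), 'joint_torque': array([ 2.29551733e-04, -5.27544165e+01, -1.26665566e+00, -1.53425521e+01,
       -5.26451902e-02,  6.67376386e-03,  1.77682732e-04]), 'tool_pos': array([0.24362929, 0.57485411, 0.23791004]), 'eef_rot': array([ 1.99017482e-01,  9.79995495e-01, -9.25441894e-04, -1.22930272e-04]), 'contact_force': array([ 0.06805065, -0.70229959,  0.01427707]), 'moment': array([-0.02875877, -0.0249736 , -0.00354191]), 'finger_force': 0.0, 'opening': 0.9952222664780104} 0.0187
{'fx': 494.9201177959475, 'fy': 494.9201177959475, 'cx': 329.08695790121453, 'cy': 241.40358280002013, 'pose': array([[ 0.91502984,  0.26810792, -0.30139432,  0.06564281],
       [-0.40333366,  0.62014385, -0.67286221, -1.00499782],
       [ 0.00650815,  0.73725148,  0.67558708,  1.0749262 ],
       [ 0.        ,  0.        ,  0.        ,  1.        ]])}
{'fx': 467.5971651045002, 'fy': 467.5971651045002, 'cx': 321.6946221190855, 'cy': 239.5154990976523, 'pose': array([[-2.82769330e-02,  9.87887504e-01, -1.52573569e-01,
         3.24813947e-01],
       [-9.99592822e-01, -2.85289606e-02,  5.37547291e-04,
        -5.49676296e-02],
       [-3.82172907e-03,  1.52526644e-01,  9.88291970e-01,
         1.35697836e+00],
       [ 0.00000000e+00,  0.00000000e+00,  0.00000000e+00,
         1.00000000e+00]])}
```

View pics/side0.png

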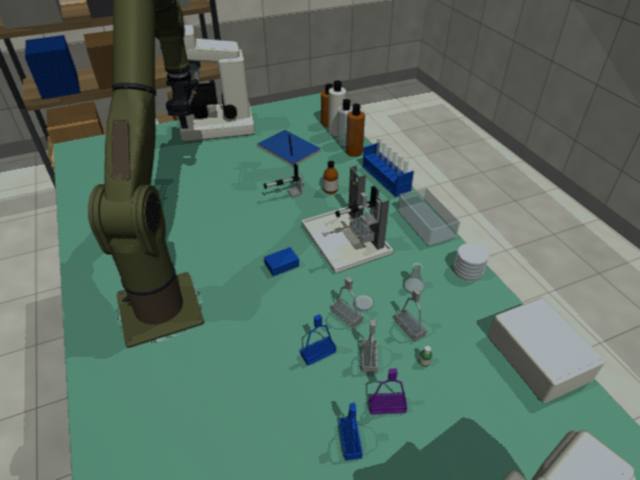

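View pics/top0.png

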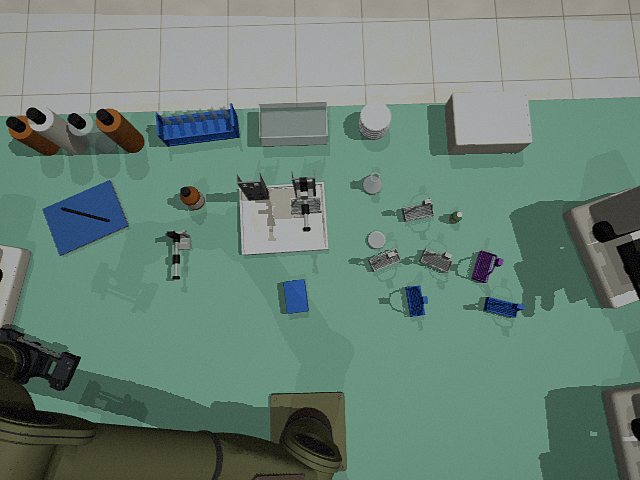

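Side view: bracket (285,185), stand (350,235), steel racks (347,310), (410,322), (370,350). Top view: bracket (178,250), stand (283,215), racks (385,260), (418,211), (435,260). Blue and purple racks are decoys. I'll enlarge these areas.

```bash
cat > h.py <<'E'
from plant import r
import numpy as np, cv2
from scipy.spatial.transform import Rotation as R
def proj(s,P):
    P=np.atleast_2d(P); T=np.linalg.inv(s["pose"]); c=P@T[:3,:3].T+T[:3,3]
    return np.c_[s["cx"]+s["fx"]*c[:,0]/-c[:,2], s["cy"]-s["fy"]*c[:,1]/-c[:,2]]
def ray(s,uv):
    d=np.array([(uv[0]-s["cx"])/s["fx"],-(uv[1]-s["cy"])/s["fy"],-1.])
    return s["pose"][:3,3], s["pose"][:3,:3]@d
def onz(s,uv,z):
    o,d=ray(s,uv); return o+d*(z-o[2])/d[2]
def tri(a,ua,b,ub):
    o1,d1=ray(a,ua);o2,d2=ray(b,ub); d1=d1/np.linalg.norm(d1);d2=d2/np.linalg.norm(d2)
    t=np.linalg.lstsq(np.c_[d1,-d2],o2-o1,rcond=None)[0]
    p,q=o1+d1*t[0],o2+d2*t[1]; return (p+q)/2,np.linalg.norm(p-q)
def tile(img,x,y,w,h,W,H):
    """crop centred at x,y; scaled; with pixel ticks"""
    x0,y0=int(x-w/2),int(y-h/2); c=cv2.resize(img[y0:y0+h,x0:x0+w],(W,H),interpolation=cv2.INTER_CUBIC)
    for u in range(x0,x0+w):
        if u%10==0:
            X=int((u-x0+.5)*W/w); cv2.line(c,(X,0),(X,6),(0,255,255),1)
            if u%20==0: cv2.putText(c,str(u),(X-10,16),0,.35,(0,255,255),1)
    for v in range(y0,y0+h):
        if v%10==0:
            Y=int((v-y0+.5)*H/h); cv2.line(c,(0,Y),(6,Y),(0,255,255),1)
            if v%20==0: cv2.putText(c,str(v),(8,Y+4),0,.35,(0,255,255),1)
    return c
def snap(save=None):
    d={n:r.snapshot(n) for n in("top","side")}
    return d
def show(tiles,name): # list of rows of images
    cv2.imwrite(name,np.vstack([np.hstack(t) for t in tiles]))
def go(p,Rt=None):
    """needed shift in tool axes (cm) & rotvec deg from measured pose to p,Rt"""
    st=r.get_state(); R0=R.from_quat(st["eef_rot"])
    return (R0.inv().apply(np.array(p)-st["tool_pos"])*100).round(2), None if Rt is None else (R0.inv()*Rt).as_rotvec(degrees=True).round(2)
E
python3 - <<'E'
from h import *
d=snap()
t,s=[d[n]["image"][:,:,::-1].copy() for n in("top","side")]
show([[tile(t,180,250,80,60,400,300),tile(s,285,185,80,60,400,300)],[tile(t,285,210,120,90,400,300),tile(s,350,220,120,90,400,300)]],"pics/a1.png")
show([[tile(t,415,240,120,90,800,600)]],"pics/a2.png")
show([[tile(s,390,320,140,105,800,600)]],"pics/a3.png")
E
```

```text
(no output)
```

View pics/a1.png

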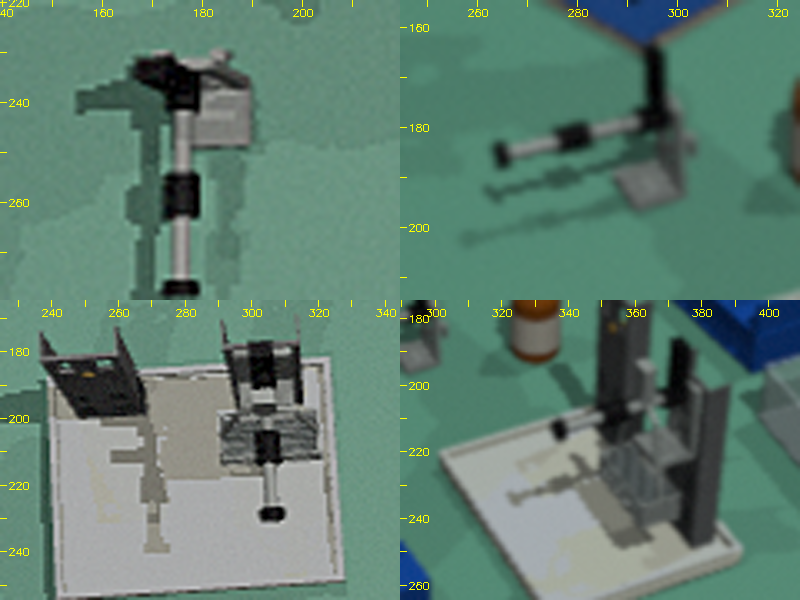

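View pics/a2.png

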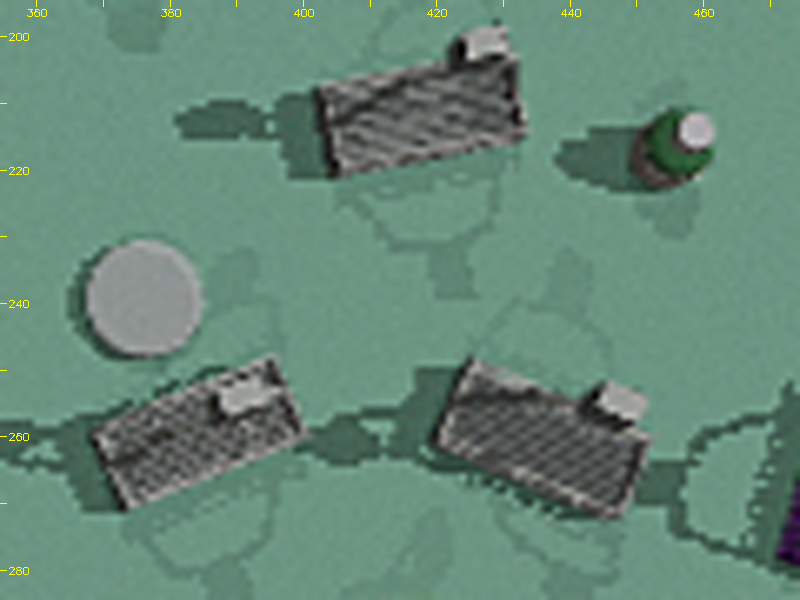

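View pics/a3.png

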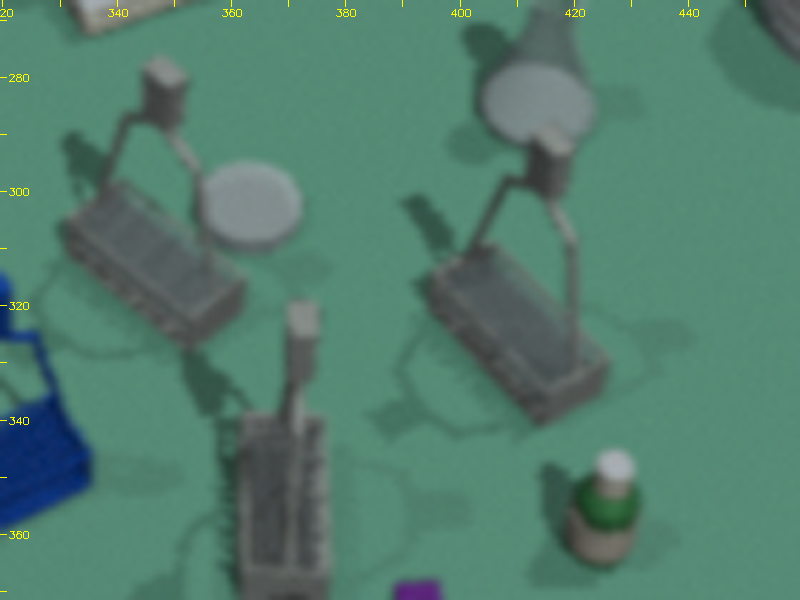

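a1: fin and arm of the bracket, stand with the gold stud at top (251,187) and side (353,183). a2/a3: three steel racks with tab tops at top (391,253), (427.5,201), (448,255) and side (348,280), (416,292), (372.5,323). Next I triangulate these and check the heights.

```bash
python3 - <<'E'
from h import *
d=snap(); t,s=d["top"],d["side"]
for n,a,b,z in [("fin top",(170.5,233.1),(295.5,163.5),.116),("br tip",(175.5,277.1),(264.5,185.1),.06),("stud",(250.9,186.7),(353.1,182.6),.156),("oldtip",(306.1,228.1),(337.5,213.5),.18),
 ("A",(390.9,253.3),(348.4,280.1),.15),("B",(427.5,201),(415.8,292),.15),("C",(447.8,254.8),(372.5,323.2),.15)]:
    p,e=tri(t,a,s,b); print(n,p.round(4),round(e,4),"z exp",z,"top@z",onz(t,a,z).round(4),"side@z",onz(s,b,z).round(4))
for n,C in dict(A=[(95,435),(268,360),(300,437),(125,508)],B=[(320,90),(512,60),(524,138),(338,177)],C=[(470,362),(648,437),(620,517),(438,440)]).items():
    P=np.array([onz(t,(355+x/6.667-.5,195+y/6.667-.5),.028) for x,y in C]); 
    v=(P[1]-P[0])+(P[2]-P[3]); print(n,P.mean(0).round(4),"yaw of long(y) axis: rack yaw",round(np.degrees(np.arctan2(-v[1],-v[0]))-90,1),np.linalg.norm(v)/2, np.linalg.norm(P[1]-P[2]))
P=np.array([onz(t,c,.02) for c in [(240,184.5),(324,182),(328,248.4),(241.5,255)]]);print(P.round(4))
E
```

```text
fin top [0.5436 0.3482 0.1251] 0.0009 z exp 0.116 top@z [0.5456 0.3511 0.116 ] side@z [0.5477 0.3613 0.116 ]
br tip [0.4294 0.3519 0.0646] 0.003 z exp 0.06 top@z [0.4312 0.3529 0.06  ] side@z [0.4296 0.3584 0.06  ]
stud [0.655  0.1274 0.1594] 0.0021 z exp 0.156 top@z [0.657  0.1277 0.156 ] side@z [0.6562 0.1317 0.156 ]
oldtip [ 0.5357 -0.0162  0.1805] 0.0029 z exp 0.18 top@z [ 0.5372 -0.0166  0.18  ] side@z [ 0.5344 -0.0154  0.18  ]
A [ 0.4682 -0.2342  0.1463] 0.0041 z exp 0.15 top@z [ 0.4697 -0.2344  0.15  ] side@z [ 0.4646 -0.237   0.15  ]
B [ 0.6051 -0.3382  0.1467] 0.0035 z exp 0.15 top@z [ 0.606  -0.3381  0.15  ] side@z [ 0.6014 -0.3404  0.15  ]
C [ 0.4603 -0.382   0.1466] 0.0034 z exp 0.15 top@z [ 0.4616 -0.3817  0.15  ] side@z [ 0.4572 -0.384   0.15  ]
A [ 0.4665 -0.2321  0.028 ] yaw of long(y) axis: rack yaw 21.1 0.08141620148877907 0.03568191846770641
B [ 0.6029 -0.3372  0.028 ] yaw of long(y) axis: rack yaw 8.8 0.08402230859634237 0.03492954885893431
C [ 0.4605 -0.3802  0.028 ] yaw of long(y) axis: rack yaw -25.0 0.0825135204147084 0.036790242137409467
[[ 0.7022  0.1805  0.02  ]
 [ 0.7026 -0.0673  0.02  ]
 [ 0.5048 -0.0731  0.02  ]
 [ 0.4928  0.1765  0.02  ]]
```

```bash
cat >> h.py <<'E'
def down(yaw): return R.from_euler("z",yaw,degrees=True)*R.from_euler("y",180,degrees=True)
E
python3 - <<'E'
from h import *
print(go((.545,.351,.17),down(-1)), go((.545,.351,.08)))
E
```

```text
(array([-36.49,  -8.9 ,   6.85]), array([ -0.03,  -0.  , -21.96])) (array([-36.49,  -8.89,  15.85]), None)
```

{"method": "carry_out", "body": {
  "rows": [
    [[-4,-1,0],[0,0,-4],0.1],
    [[-8.5,-2,0],[0,0,-8],0.3],
    [[-13,-3,1],[0,0,-12],0.3],
    [[-17.5,-4.3,2],[0,0,-16],0.3],
    [[-22,-5.4,3],[0,0,-20],0.3],
    [[-26.5,-6.5,4.5],[0,0,-22],0.3],
    [[-31,-7.6,6],[0,0,-22],0.3],
    [[-34.5,-8.4,6.8],[0,0,-22],0.3],
    [[-36.5,-8.9,6.8],[0,0,-22],0.3],
    [[-36.5,-8.9,6.8],[0,0,-22],0.3],
    [[-36.5,-8.9,6.8],[0,0,-22],0.3]
  ]
}}

```text
clock: 1.4
tool_pos: [0.5444, 0.352, 0.1708]
eef_rot: [0.008, 1.0, 0.001, -0.0]
contact_force: [-0.4, 0.3, 0.5]
opening: 0.7
finger_force: 0.0
```

```bash
python3 - <<'E'
from h import *
st=r.get_state(); print(st["tool_pos"],st["opening"],st["contact_force"],go((.545,.351,.08),down(-1)))
d=snap(); t,s=[d[n]["image"][:,:,::-1].copy() for n in("top","side")]
for n,im in(("top",t),("side",s)): print(n,proj(d[n],[st["tool_pos"],(.545,.351,.116)]).round(1))
show([[tile(t,180,250,80,60,400,300),tile(s,285,175,80,60,400,300)]],"pics/b1.png")
E
```

```text
[0.54436679 0.35199569 0.17075128] 0.6999437015825374 [-0.43752833  0.30489346  0.52192176] (array([-0.07, -0.11,  9.07]), array([ 0.07, -0.05,  0.04]))
top [[163.3 230.1]
 [170.5 233.3]]
side [[294.9 151.4]
 [295.8 165.2]]
```

View pics/b1.png

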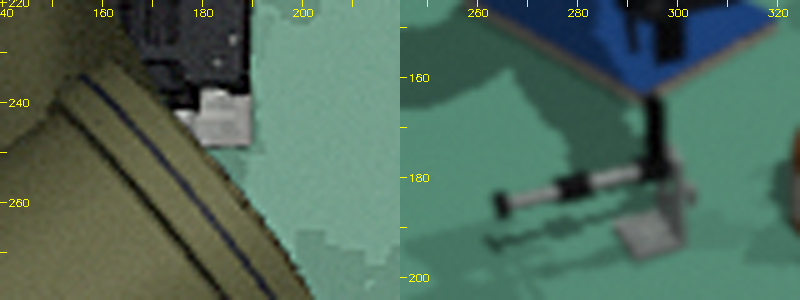

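Side view shows the fingers (292 and 299, row 153) straddling the fin at u≈296. Going down to grasp.

{"method": "carry_out", "body": {
  "rows": [
    [[0,-0.1,3],[0,0,0],0.3],
    [[0,-0.1,6],[0,0,0],0.3],
    [[0,-0.1,8],[0,0,0],0.3],
    [[0,-0.1,9],[0,0,0],0.3],
    [[0,-0.1,9],[0,0,0],0.3],
    [[0,-0.1,9],[0,0,0],1],
    [[0,-0.1,9],[0,0,0],1],
    [[0,-0.1,9],[0,0,0],1],
    [[0,-0.1,9],[0,0,0],1],
    [[0,-0.1,9],[0,0,0],1],
    [[0,-0.1,9],[0,0,0],1],
    [[0,-0.1,9],[0,0,0],1]
  ],
  "newtons": 55
}}

```text
clock: 2.7
tool_pos: [0.5452, 0.3504, 0.0808]
eef_rot: [0.008, 1.0, 0.0, 0.0]
contact_force: [-0.5, 0.5, 1.1]
opening: 0.196
finger_force: 54.1
```

{"method": "carry_out", "body": {
  "rows": [
    [[0,0,-2],[0,0,0],1],
    [[0,0,-5],[0,0,0],1],
    [[0,0,-9],[0,0,0],1],
    [[0,0,-13],[0,0,0],1],
    [[0,0,-17],[0,0,0],1],
    [[0,0,-20],[0,0,0],1],
    [[0,0,-21],[0,0,0],1],
    [[0,0,-21],[0,0,0],1]
  ]
}}

```text
clock: 3.5
tool_pos: [0.5454, 0.3502, 0.2913]
eef_rot: [0.009, 1.0, 0.0, 0.001]
contact_force: [-0.0, 0.4, -2.9]
opening: 0.197
finger_force: 54.1
```

```bash
python3 - <<'E'
from h import *
st=r.get_state(); print(st["opening"],st["contact_force"],st["moment"],go((.593,.1255,.29),down(2.4)),go((.593,.1255,.225)))
E
```

```text
0.19682295847979386 [-0.04260247  0.40504053 -2.93295736] [ 0.04013659 -0.04430488 -0.05303253] (array([ -5.14, -22.39,   0.12]), array([ 0.04,  0.08, -3.38])) (array([ -5.13, -22.39,   6.62]), None)
```

{"method": "carry_out", "body": {
  "rows": [
    [[-0.5,-2,0],[0,0,-0.5],1],
    [[-1.5,-6,0],[0,0,-1],1],
    [[-2.5,-10,0],[0,0,-2],1],
    [[-3.5,-14,0],[0,0,-3],1],
    [[-4.5,-18,0],[0,0,-3.4],1],
    [[-5,-21,1],[0,0,-3.4],1],
    [[-5.1,-22.4,3],[0,0,-3.4],1],
    [[-5.1,-22.4,5],[0,0,-3.4],1],
    [[-5.1,-22.4,6],[0,0,-3.4],1],
    [[-5.1,-22.4,6.6],[0,0,-3.4],1],
    [[-5.1,-22.4,6.6],[0,0,-3.4],1],
    [[-5.1,-22.4,6.6],[0,0,-3.4],1]
  ]
}}

```text
clock: 4.7
tool_pos: [0.5925, 0.1262, 0.225]
eef_rot: [-0.022, 1.0, 0.0, 0.0]
contact_force: [0.3, -0.3, -2.4]
opening: 0.197
finger_force: 54.1
```

```bash
python3 - <<'E'
from h import *
st=r.get_state(); print(st["tool_pos"],st["contact_force"],R.from_quat(st["eef_rot"]).as_matrix().round(3))
d=snap(); t,s=[d[n]["image"][:,:,::-1].copy() for n in("top","side")]
np.savez("pics/c1.npz",t=t,s=s)
show([[tile(t,285,215,80,60,400,300),tile(s,345,195,80,60,400,300)]],"pics/c1.png")
E
```

```text
[0.5925469  0.12615116 0.22496823] [ 0.31278613 -0.2652194  -2.43276378] [[-0.999 -0.044  0.   ]
 [-0.044  0.999  0.001]
 [-0.001  0.001 -1.   ]]
```

View pics/c1.png

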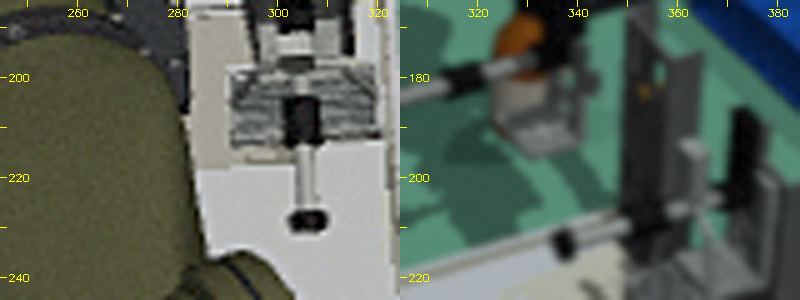

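Top view is hidden by the arm; the side view shows the bracket (330,180) in front of the bare upright (355,190). I'll fit stand and bracket outlines in the side image alone, so the calibration error cancels.

```bash
cat >> h.py <<'E'
from scipy.optimize import minimize
from scipy.ndimage import map_coordinates, gaussian_filter
def rect(c): return [(c[i],c[(i+1)%len(c)]) for i in range(len(c))]
mm=lambda L:[(np.array(a)/1000.,np.array(b)/1000.) for a,b in L]
STAND=mm([((-160,-125,20),(-160,125,20)),((-160,-125,20),(40,-125,20)),((-160,125,20),(0,125,20)),
 ((0,40,25),(0,40,200)),((0,100,60),(0,100,200)),((0,40,200),(0,100,200)),((0,-40,110),(0,-40,200)),((0,-100,30),(0,-100,200)),((0,-100,200),(0,-40,200))])
BR=mm([((0,-22,-60),(0,-22,14)),((-40,-22,-60),(0,-22,-60)),((-40,-22,-60),(-40,22,-60))])
def cyl(cam,T,x0,x1,rad,z=0.,y=0.):
    a,b=[T(np.array([[x,y,z]]))[0] for x in(x0,x1)]
    n=np.cross(b-a,(a+b)/2-cam["pose"][:3,3]); n*=rad/np.linalg.norm(n); return [(a+n,b+n),(a-n,b-n)]
def T3(p,z0=0.):
    Rz=R.from_euler("z",p[2],degrees=True); return lambda X: Rz.apply(X)+[p[0],p[1],z0]
def stand_lines(cam,p):
    T=T3(p); return [(T(a[None])[0],T(b[None])[0]) for a,b in STAND]+sum([cyl(cam,T,x0,x1,rr,.18,-.07) for x0,x1,rr in((-.123,-.089,.005),(-.131,-.123,.01))],[])
def br_lines(cam,p,z0):
    T=T3(p,z0); return [(T(a[None])[0],T(b[None])[0]) for a,b in BR]+sum([cyl(cam,T,x0,x1,rr) for x0,x1,rr in((-.123,-.087,.005),(-.063,-.027,.005),(-.131,-.123,.01),(-.087,-.063,.01))],[])
def fit(cam,img,f,p0,sc=(.004,.004,1.)):
    g=gaussian_filter(img.astype(float),(1,1,0)); gy,gx=np.gradient(g,axis=(0,1))
    def cost(q):
        tot=n=0
        for a,b in f(cam,np.array(p0)+np.array(q)*sc):
            uv=proj(cam,np.array([a,b])); L=np.linalg.norm(uv[1]-uv[0]); k=max(3,int(L*2)); w=uv[0]+(uv[1]-uv[0])*np.linspace(.03,.97,k)[:,None]
            nv=np.array([-(uv[1]-uv[0])[1],(uv[1]-uv[0])[0]])/L
            m=sum(np.abs(nv[0]*map_coordinates(gx[:,:,c],w.T[::-1],order=1)+nv[1]*map_coordinates(gy[:,:,c],w.T[::-1],order=1)) for c in range(3))
            tot+=np.sqrt(m+1).sum(); n+=k
        return -tot/n
    best=min((minimize(cost,q0,method="Nelder-Mead",options=dict(initial_simplex=np.array(q0)+np.vstack([np.zeros(3),np.eye(3)]),xatol=1e-3)) for q0 in np.random.default_rng(0).normal(0,.8,(12,3))),key=lambda o:o.fun)
    return np.array(p0)+best.x*sc,best.fun,cost(np.zeros(3))
def draw(img,cam,L,x,y,w,h,W,H,col=(0,0,255)):
    c=tile(img,x,y,w,h,W,H); x0,y0=int(x-w/2),int(y-h/2)
    for a,b in L:
        uv=((proj(cam,np.array([a,b]))-[x0,y0]+.5)*[W/w,H/h]*8).astype(int); cv2.line(c,tuple(map(int,uv[0])),tuple(map(int,uv[1])),col,1,cv2.LINE_AA,3)
    return c
E
python3 - <<'E'
from h import *
d=snap(); S,Tp=d["side"],d["top"]
i0=cv2.imread("pics/side0.png"); t0=cv2.imread("pics/top0.png"); c=np.load("pics/c1.npz")["s"]
o=(.6575+.003,.058,2.4)
ps=fit(S,i0,stand_lines,o); print("side stand",ps); pt=fit(Tp,t0,stand_lines,o); print("top stand",pt)
zb=.2250+.0187-.039
pb=fit(S,c,lambda C,p:br_lines(C,p,zb),(.605,.1255,2.4)); print("br side",pb)
pb0=fit(S,i0,lambda C,p:br_lines(C,p,.06),(.557,.352,-1)); print("br0 side",pb0)
pb1=fit(Tp,t0,lambda C,p:br_lines(C,p,.06),(.557,.352,-1)); print("br0 top",pb1)
show([[draw(i0,S,stand_lines(S,ps[0]),350,220,120,90,400,300),draw(c,S,br_lines(S,pb[0],zb),330,190,80,60,400,300)],
[draw(t0,Tp,stand_lines(Tp,pt[0]),285,210,120,90,400,300),draw(i0,S,br_lines(S,pb0[0],.06),285,185,80,60,400,300)]],"pics/c2.png")
E
```

```text
side stand (array([0.65738009, 0.05933044, 1.64664292]), np.float64(-6.125118549321403), np.float64(-5.676869529119025))
top stand (array([0.66033677, 0.05756845, 2.12045809]), np.float64(-7.708352427278156), np.float64(-7.693895054569893))
br side (array([0.60668427, 0.13318664, 5.57012801]), np.float64(-5.632826153733767), np.float64(-5.219497373892208))
br0 side (array([ 0.5549453 ,  0.35739054, -0.3240414 ]), np.float64(-5.019979682731916), np.float64(-4.691309186172814))
br0 top (array([ 0.55923734,  0.35013652, -1.19551068]), np.float64(-5.484603392750613), np.float64(-5.312287421654364))
```

View pics/c2.png

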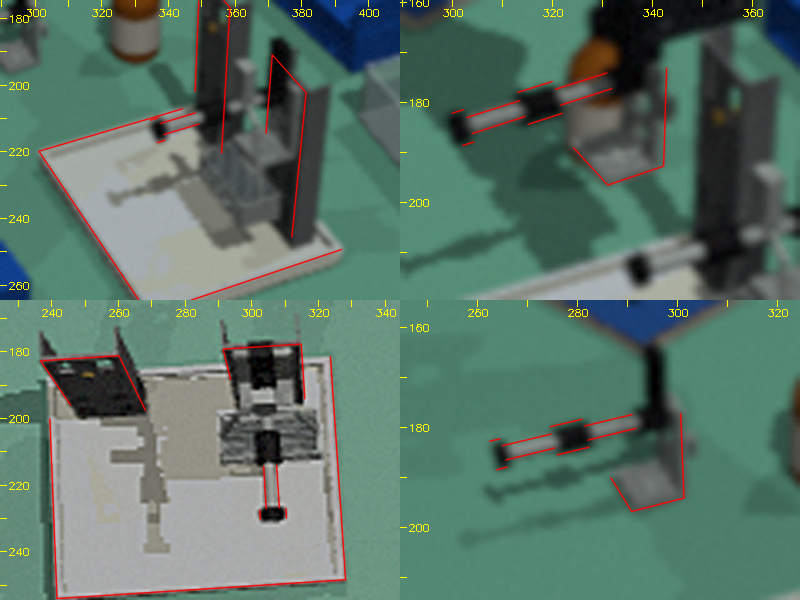

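{"method": "carry_out", "body": {
  "rows": [
    [[-1,-0.1,0.3],[0,0,0],1],
    [[-2,-0.15,0.5],[0,0,0],1],
    [[-2.7,-0.15,0.7],[0,0,0],1],
    [[-3,-0.15,0.7],[0,0,0],1],
    [[-3,-0.15,0.7],[0,0,0],1],
    [[-3,-0.15,0.7],[0,0,0],1]
  ]
}}

```text
clock: 5.5
tool_pos: [0.6222, 0.1252, 0.2176]
eef_rot: [-0.021, 1.0, 0.0, -0.0]
contact_force: [-0.1, -0.5, -2.6]
opening: 0.201
finger_force: 54.1
```

```bash
cat >> h.py <<'E'
def up_lines(cam,p):
    T=T3(p); return [(T(a[None])[0],T(b[None])[0]) for a,b in mm([((0,40,60),(0,40,200)),((0,100,140),(0,100,200)),((0,40,200),(0,100,200))])]
E
python3 - <<'E'
from h import *
d=snap(); S=d["side"]; c=S["image"][:,:,::-1].copy(); cv2.imwrite("pics/side2.png",c)
i0=cv2.imread("pics/side0.png")
st=r.get_state(); zb=st["tool_pos"][2]-.0208; print(st["tool_pos"],st["contact_force"])
ex=st["tool_pos"]+[.014,.0003,0]
pb=fit(S,c,lambda C,p:br_lines(C,p,zb),(ex[0],ex[1],2.3),(.003,.003,.1)); print("br side",pb,"expected",ex)
pu=fit(S,i0,up_lines,(.6595,.059,2.1),(.003,.003,.1)); print("up",pu, "slot", T3(pu[0])(np.array([[0,.07,.18]])))
show([[draw(i0,S,up_lines(S,pu[0]),355,190,80,60,400,300),draw(c,S,br_lines(S,pb[0],zb),340,190,80,60,400,300)],
 [tile(i0,355,180,40,30,400,300),tile(c,355,180,40,30,400,300)]],"pics/d1.png")
E
```

```text
[0.62211575 0.1252034  0.21775865] [ 0.1467216  -0.20934806 -2.65196198]
br side (array([0.63720752, 0.12888597, 3.13235817]), np.float64(-5.3109051514765735), np.float64(-5.169872176827232)) expected [0.63611575 0.1255034  0.21775865]
up (array([0.65771021, 0.0567802 , 2.40507629]), np.float64(-5.483328034261245), np.float64(-5.3872606803118)) slot [[0.65477272 0.12671853 0.18      ]]
```

View pics/d1.png

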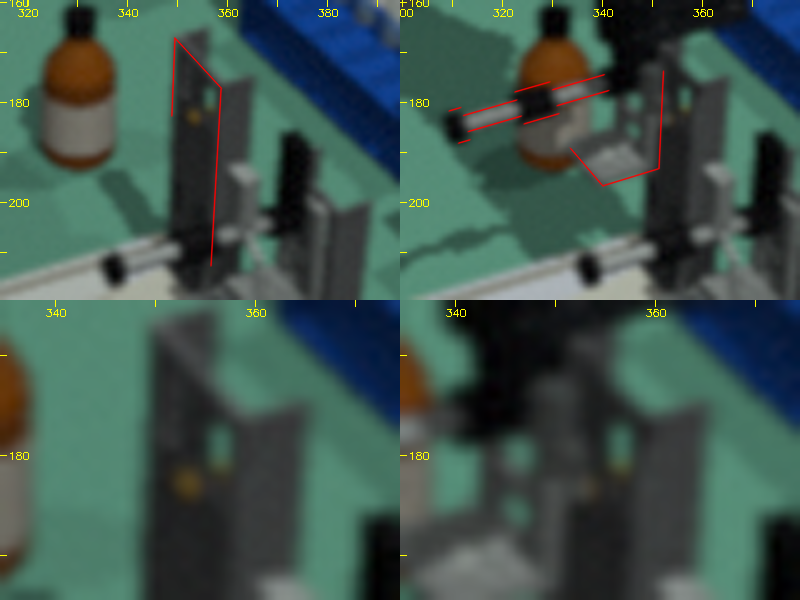

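{"method": "carry_out", "body": {
  "rows": [
    [[-0.3,0.12,0],[0,0,0],1],
    [[-0.6,0.12,0],[0,0,0],1],
    [[-0.9,0.12,0],[0,0,0],1],
    [[-1,0.12,0],[0,0,0],1],
    [[-1.1,0.12,0],[0,0,0],1],
    [[-1.2,0.12,0],[0,0,0],1],
    [[-1.3,0.12,0],[0,0,0],1],
    [[-1.3,0.12,0],[0,0,0],1]
  ]
}}

```text
clock: 6.4
tool_pos: [0.6355, 0.1268, 0.2177]
eef_rot: [-0.021, 1.0, 0.0, 0.0]
contact_force: [0.2, 0.4, -1.0]
opening: 0.199
finger_force: 54.1
```

{"method": "carry_out", "body": {
  "rows": [
    [[-0.1,0,0],[0,0,0],1],
    [[-0.2,0,0],[0,0,0],1],
    [[-0.3,0,0],[0,0,0],1],
    [[-0.3,0,0],[0,0,0],1]
  ]
}}

```text
clock: 6.8
tool_pos: [0.6385, 0.127, 0.2177]
eef_rot: [-0.021, 1.0, 0.0, 0.0]
contact_force: [0.0, 0.8, -2.7]
opening: 0.198
finger_force: 54.1
```

{"method": "carry_out", "body": {
  "rows": [
    [[-0.1,0,0],[0,0,0],1],
    [[-0.2,0,0],[0,0,0],1],
    [[-0.3,0,0],[0,0,0],1],
    [[-0.3,0,0],[0,0,0],1]
  ]
}}

```text
clock: 7.2
tool_pos: [0.6415, 0.1271, 0.2177]
eef_rot: [-0.021, 1.0, 0.0, 0.0]
contact_force: [0.1, -0.6, -1.8]
opening: 0.201
finger_force: 54.1
```

{"method": "carry_out", "body": {
  "rows": [
    [[-0.1,0,0],[0,0,0],1],
    [[-0.2,0,0],[0,0,0],1],
    [[-0.3,0,0],[0,0,0],1],
    [[-0.3,0,0],[0,0,0],1]
  ]
}}

```text
clock: 7.6
tool_pos: [0.644, 0.1272, 0.2176]
eef_rot: [-0.021, 1.0, -0.0, -0.0]
contact_force: [-1.8, 0.7, -1.0]
opening: 0.2
finger_force: 54.1
```

{"method": "carry_out", "body": {
  "rows": [
    [[-0.1,0,0],[0,0,0],1],
    [[-0.15,0,0],[0,0,0],1],
    [[-0.15,0,0],[0,0,0],1]
  ]
}}

```text
clock: 7.9
tool_pos: [0.6445, 0.1274, 0.2175]
eef_rot: [-0.021, 1.0, -0.0, -0.002]
contact_force: [-4.2, -0.2, 0.8]
opening: 0.196
finger_force: 54.0
```

{"method": "carry_out", "body": {
  "rows": [
    [[0,0,0.2],[0,0,0],1],
    [[0,0,0.4],[0,0,0],1],
    [[0,0,0.6],[0,0,0],1],
    [[0,0,0.8],[0,0,0],1],
    [[0,0,1],[0,0,0],1],
    [[0,0,1.2],[0,0,0],1],
    [[0,0,1.3],[0,0,0],1],
    [[0,0,1.4],[0,0,0],1],
    [[0,0,1.5],[0,0,0],1],
    [[0,0,1.5],[0,0,0],1]
  ]
}}

```text
clock: 8.9
tool_pos: [0.6443, 0.1273, 0.2023]
eef_rot: [-0.021, 1.0, -0.0, -0.002]
contact_force: [-6.3, -1.0, 0.4]
opening: 0.193
finger_force: 54.0
```

{"method": "carry_out", "body": {
  "rows": [
    [[0,0,0.1],[0,0,0],1],
    [[0,0,0.2],[0,0,0],1],
    [[0,0,0.3],[0,0,0],1],
    [[0,0,0.3],[0,0,0],1]
  ]
}}

```text
clock: 9.3
tool_pos: [0.6443, 0.1274, 0.2006]
eef_rot: [-0.021, 1.0, -0.0, -0.001]
contact_force: [-7.5, -1.8, 7.3]
opening: 0.196
finger_force: 54.0
```

{"method": "carry_out", "body": {
  "rows": [
    [[0,0,0.1],[0,0,0],1],
    [[0,0,0.2],[0,0,0],1],
    [[0,0,0.2],[0,0,0],1]
  ]
}}

```text
clock: 9.6
tool_pos: [0.6446, 0.1279, 0.2001]
eef_rot: [-0.021, 1.0, 0.0, -0.001]
contact_force: [-10.3, -0.9, 14.6]
opening: 0.197
finger_force: 54.5
```

{"method": "carry_out", "body": {
  "rows": [
    [[0,0,0.1],[0,0,0],1],
    [[0.05,0,0.15],[0,0,0],1],
    [[0.05,0,0.15],[0,0,0],1]
  ]
}}

```text
clock: 9.9
tool_pos: [0.6446, 0.128, 0.2]
eef_rot: [-0.021, 1.0, 0.0, 0.0]
contact_force: [-11.2, -1.3, 20.3]
opening: 0.197
finger_force: 54.5
```

```bash
python3 - <<'E'
from h import *
st=r.get_state(); print(st["tool_pos"],st["contact_force"],st["moment"])
c=r.snapshot("side")["image"][:,:,::-1].copy()
show([[tile(c,355,190,60,45,800,600)]],"pics/e1.png")
E
```

```text
[0.64464462 0.12804165 0.19997127] [-11.23939453  -1.27125574  20.33411349] [-0.53513729  2.52595312 -0.12510911]
```

View pics/e1.png

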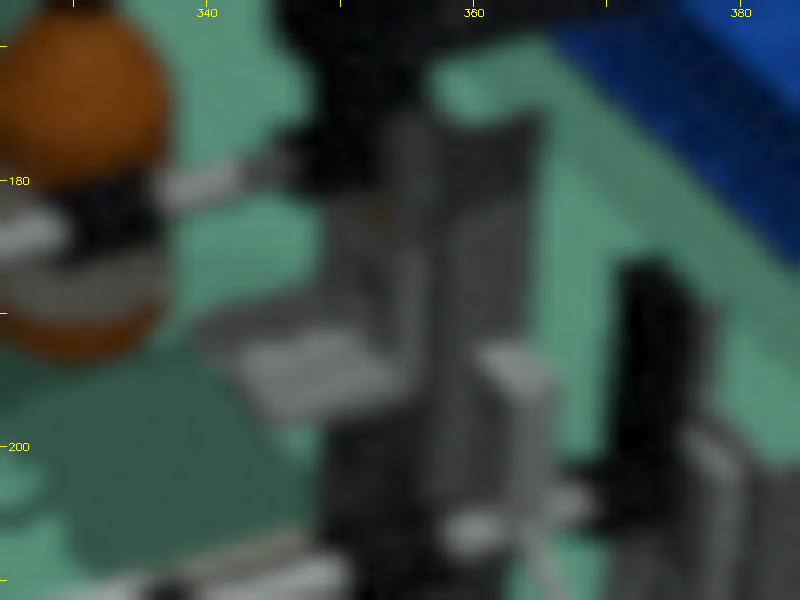

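Stud visible at (353,182.5), sitting above the crossbar in the frame window: looks home. Testing the lock with a light upward pull.

{"method": "carry_out", "body": {
  "rows": [
    [[0.1,0,-0.2],[0,0,0],1],
    [[0.15,0,-0.4],[0,0,0],1],
    [[0.2,0,-0.6],[0,0,0],1],
    [[0.2,0,-0.6],[0,0,0],1]
  ]
}}

```text
clock: 10.35
tool_pos: [0.6441, 0.127, 0.2021]
eef_rot: [-0.021, 1.0, 0.0, 0.001]
contact_force: [-0.7, 0.7, -1.6]
opening: 0.197
finger_force: 54.5
```

{"method": "carry_out", "body": {
  "rows": [
    [[0,0,-0.1],[0,0,0],1],
    [[0,0,-0.15],[0,0,0],1],
    [[0,0,-0.15],[0,0,0],1]
  ]
}}

```text
clock: 10.65
tool_pos: [0.6434, 0.1271, 0.2035]
eef_rot: [-0.021, 1.0, -0.0, -0.0]
contact_force: [0.4, 0.4, -3.9]
opening: 0.195
finger_force: 54.5
```

Little resistance, though I had also eased off the face by over 1 mm. I'll press it against the face and down again, then check with a light pull while still pressing on the face.

{"method": "carry_out", "body": {
  "rows": [
    [[-0.1,0,0],[0,0,0],1],
    [[-0.2,0,0],[0,0,0],1],
    [[-0.25,0,0.1],[0,0,0],1],
    [[-0.25,0,0.2],[0,0,0],1],
    [[-0.25,0,0.3],[0,0,0],1],
    [[-0.25,0,0.4],[0,0,0],1],
    [[-0.25,0,0.5],[0,0,0],1],
    [[-0.25,0,0.6],[0,0,0],1],
    [[-0.25,0,0.7],[0,0,0],1],
    [[-0.25,0,0.7],[0,0,0],1]
  ]
}}

```text
clock: 11.65
tool_pos: [0.6446, 0.1278, 0.2]
eef_rot: [-0.021, 1.0, -0.0, -0.0]
contact_force: [-11.8, -2.6, 18.3]
opening: 0.197
finger_force: 54.5
```

{"method": "carry_out", "body": {
  "rows": [
    [[0,0,-0.1],[0,0,0],1],
    [[0,0,-0.2],[0,0,0],1],
    [[0,0,-0.35],[0,0,0],1],
    [[0,0,-0.5],[0,0,0],1],
    [[0,0,-0.5],[0,0,0],1]
  ]
}}

```text
clock: 12.15
tool_pos: [0.6446, 0.1273, 0.2013]
eef_rot: [-0.021, 1.0, -0.0, -0.001]
contact_force: [-5.4, 0.3, -0.7]
opening: 0.196
finger_force: 54.5
```

{"method": "carry_out", "body": {
  "rows": [
    [[-0.1,0,-0.1],[0,0,0],1],
    [[-0.1,0,-0.15],[0,0,0],1],
    [[-0.1,0,-0.15],[0,0,0],1]
  ]
}}

```text
clock: 12.45
tool_pos: [0.6447, 0.1273, 0.2018]
eef_rot: [-0.021, 1.0, -0.0, -0.003]
contact_force: [-5.9, -0.6, -3.2]
opening: 0.197
finger_force: 54.5
```

{"method": "carry_out", "body": {
  "rows": [
    [[0,0,0.2],[0,0,0],1],
    [[0,0,0.4],[0,0,0],1],
    [[0,0,0.6],[0,0,0],1],
    [[0,0,0.7],[0,0,0],1],
    [[0,0,0.7],[0,0,0],1],
    [[0,0,0.5],[0,0,0],1],
    [[0.1,0,0.3],[0,0,0],1],
    [[0.15,0,0.22],[0,0,0],1],
    [[0.15,0,0.22],[0,0,0],1]
  ]
}}

```text
clock: 13.35
tool_pos: [0.6447, 0.1275, 0.2008]
eef_rot: [-0.021, 1.0, 0.0, -0.001]
contact_force: [-5.8, 0.9, -0.6]
opening: 0.199
finger_force: 54.6
```

Home height (TCP 0.2008 = expected). Releasing here, then rising clear.

{"method": "carry_out", "body": {
  "rows": [
    [[0,0,0],[0,0,0],0.7],
    [[0,0,0],[0,0,0],0.7],
    [[0,0,0],[0,0,0],0.6],
    [[0.2,0,0],[0,0,0],0.5],
    [[0.2,0,0],[0,0,0],0.5],
    [[0.2,0,-1],[0,0,0],0.5],
    [[0.2,0,-3],[0,0,0],0.5],
    [[0.2,0,-6],[0,0,0],0.5],
    [[0.2,0,-10],[0,0,0],0.5],
    [[0.2,0,-12],[0,0,0],0.5],
    [[0.2,0,-12],[0,0,0],0.5]
  ]
}}

```text
clock: 14.45
tool_pos: [0.6453, 0.1281, 0.3256]
eef_rot: [-0.021, 1.0, 0.001, 0.004]
contact_force: [0.3, -0.5, 0.0]
opening: 0.498
finger_force: 0.0
```

```bash
python3 - <<'E'
from h import *
st=r.get_state(); print(st["tool_pos"],st["contact_force"],st["opening"])
d=snap(); S=d["side"]; c=S["image"][:,:,::-1].copy(); t=d["top"]["image"][:,:,::-1].copy()
Ls={dz:fit(S,c,lambda C,p:br_lines(C,p,.18+dz),(.6565,.130,2.1),(.002,.002,.1)) for dz in(0,.005,.01)}; print({k:(v[0].round(4),v[1]) for k,v in Ls.items()})
show([[tile(c,350,185,60,45,400,300),draw(c,S,br_lines(S,Ls[0][0],.18),350,185,60,45,400,300)],[tile(t,270,215,120,90,400,300),tile(c,385,320,120,90,400,300)]],"pics/f1.png")
E
```

```text
[0.64531505 0.12810918 0.32558726] [ 0.27617065 -0.51447996  0.01732875] 0.4981861594412767
{0: (array([0.6556, 0.1308, 4.7094]), np.float64(-5.601837000137229)), 0.005: (array([0.6525, 0.1242, 4.4426]), np.float64(-5.6147907803762225)), 0.01: (array([0.6496, 0.1196, 5.483 ]), np.float64(-5.633919528158217))}
```

View pics/f1.png

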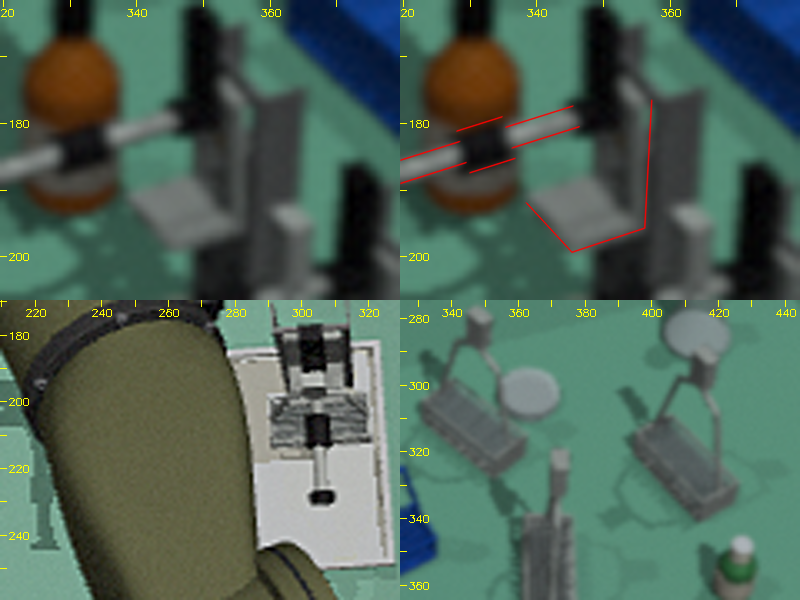

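Bracket sits on the upright: arm at (335,183), foot at (345,193), fit with z=0.180 agrees with the upright. Racks and bystanders are where they were. As a seating check and a final push, I'll touch the fin top with shut fingers (home means z≈0.236).

{"method": "carry_out", "body": {
  "rows": [
    [[0,0,2],[0,0,0],1],
    [[0,0,4],[0,0,0],1],
    [[0,0,6],[0,0,0],1],
    [[0,0,7.5],[0,0,0],1],
    [[0,0,8.3],[0,0,0],1],
    [[0,0,8.6],[0,0,0],1],
    [[0,0,8.8],[0,0,0],1],
    [[0,0,8.8],[0,0,0],1]
  ]
}}

```text
clock: 15.35
tool_pos: [0.644, 0.1284, 0.2361]
eef_rot: [-0.021, 1.0, 0.001, 0.002]
contact_force: [-3.8, 0.8, 16.8]
opening: 0.008
finger_force: 8.6
```

{"method": "carry_out", "body": {
  "rows": [
    [[0,0,0.1],[0,0,0],1],
    [[0,0,0.2],[0,0,0],1],
    [[0,0,0.2],[0,0,0],1]
  ]
}}

```text
clock: 15.65
tool_pos: [0.6446, 0.1285, 0.2361]
eef_rot: [-0.021, 1.0, 0.001, 0.003]
contact_force: [-6.7, -1.3, 26.6]
opening: 0.007
finger_force: 13.1
```

Fin top at 0.2361 and immovable under 27 N: fully home. Now the racks.

{"method": "carry_out", "body": {
  "rows": [
    [[0,0,-1],[0,0,0],1],
    [[0,0,-4],[0,0,0],1],
    [[0,0,-8],[0,0,0],0.7],
    [[0,0,-10],[0,0,0],0.5],
    [[0,0,-10],[0,0,0],0.4]
  ]
}}

```text
clock: 16.15
tool_pos: [0.6448, 0.1278, 0.334]
eef_rot: [-0.021, 1.0, 0.001, 0.003]
contact_force: [0.5, -0.6, 0.5]
opening: 0.254
finger_force: 0.0
```

```bash
cat >> h.py <<'E'
RK=mm(rect([(-19,-42,28),(19,-42,28),(19,42,28),(-19,42,28)])+rect([(-6,-9,150),(6,-9,150),(6,9,150),(-6,9,150)])*2)
def rk_lines(cam,p):
    T=T3(p); return [(T(a[None])[0],T(b[None])[0]) for a,b in RK]
RACK=dict(A=(.4685,-.2335,21),B=(.605,-.338,9),C=(.461,-.381,-25))
def racks(names,views=("top","side")):
    d=snap(); o={}
    for k in names:
        o[k]={v:[np.round(q,4) for q in fit(d[v],d[v]["image"],rk_lines,RACK[k])] for v in views}; print(k,o[k])
    return d,o
E
python3 - <<'E'
from h import *
d,o=racks("ABC")
t=d["top"]["image"][:,:,::-1].copy()
cv2.imwrite("pics/g1.png",draw(t,d["top"],sum([rk_lines(d["top"],o[k]["top"][0]) for k in "ABC"],[]),415,240,120,90,800,600))
x,y=o["A"]["top"][0][:2]; print(go((x,y,.3256),down(o["A"]["top"][0][2])))
E
```

```text
A {'top': [array([ 0.4694, -0.2338, 15.3781]), np.float64(-5.9064), np.float64(-5.7228)], 'side': [array([ 0.4659, -0.2335, 21.1728]), np.float64(-4.2131), np.float64(-3.8812)]}
B {'top': [array([ 0.6049, -0.3382, 11.896 ]), np.float64(-6.0907), np.float64(-6.0262)], 'side': [array([ 0.5919, -0.3417,  7.9902]), np.float64(-4.2419), np.float64(-3.812)]}
C {'top': [array([  0.4611,  -0.3817, -18.1882]), np.float64(-5.9038), np.float64(-5.705)], 'side': [array([  0.4571,  -0.3835, -24.9851]), np.float64(-4.0247), np.float64(-3.6215)]}
(array([ 18.87, -35.3 ,   0.49]), array([ -0.02,  -0.08, -12.94]))
```

View pics/g1.png

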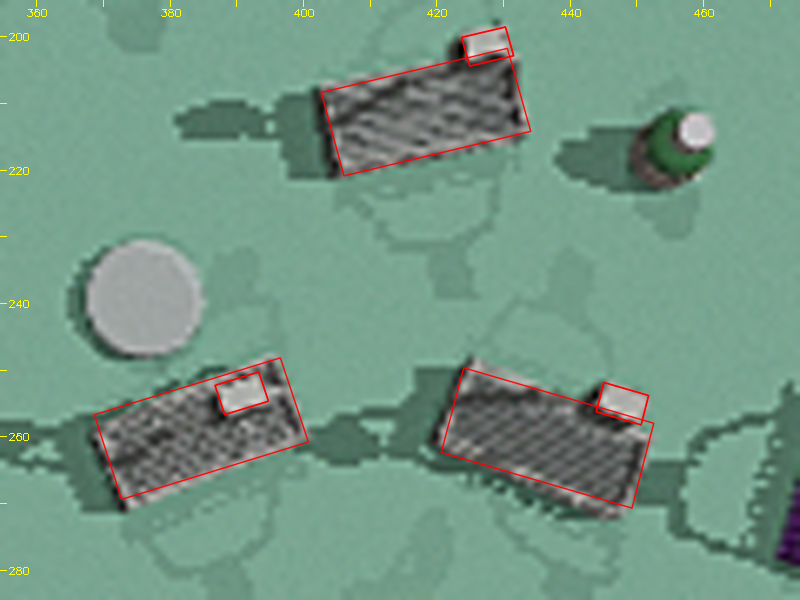

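Overlay: tab-top outlines lie on the tabs (391,253), (427.5,201), (448,255); for yaws I take the corner values (21°, 9°, −25°).

{"method": "carry_out", "body": {
  "rows": [
    [[1.5,-3,0],[0,0,-2],0.3],
    [[4,-7.5,0],[0,0,-5],0.3],
    [[6.2,-11.7,0],[0,0,-8],0.3],
    [[8.4,-16,0],[0,0,-11],0.3],
    [[10.7,-20.2,0],[0,0,-14],0.3],
    [[13,-24.4,0],[0,0,-17],0.3],
    [[15.2,-28.6,2],[0,0,-18.6],0.3],
    [[17.5,-32.8,5],[0,0,-18.6],0.3],
    [[18.9,-35.3,8],[0,0,-18.6],0.3],
    [[18.9,-35.3,11],[0,0,-18.6],0.3],
    [[18.9,-35.3,13],[0,0,-18.6],0.3],
    [[18.9,-35.3,13],[0,0,-18.6],0.3]
  ]
}}

```text
clock: 17.45
tool_pos: [0.4661, -0.2328, 0.1971]
eef_rot: [-0.182, 0.983, 0.003, -0.004]
contact_force: [0.2, 0.8, -0.1]
opening: 0.699
finger_force: 0.0
```

```bash
python3 - <<'E'
from h import *
racks("A",("side",))
print(go((.4694,-.2338,.117),down(21)))
E
```

```text
A {'side': [array([ 0.4653, -0.233 , 20.3957]), np.float64(-4.0977), np.float64(-3.6795)]}
(array([-0.03, -0.11,  8.32]), array([ 0.12, -0.09,  0.08]))
```

{"method": "carry_out", "body": {
  "rows": [
    [[0,-0.1,3],[0,0,0],0.3],
    [[0,-0.1,6],[0,0,0],0.3],
    [[0,-0.1,7.8],[0,0,0],0.3],
    [[0,-0.1,8.3],[0,0,0],0.3],
    [[0,-0.1,8.3],[0,0,0],0.3],
    [[0,-0.1,8.3],[0,0,0],1],
    [[0,-0.1,8.3],[0,0,0],1],
    [[0,-0.1,8.3],[0,0,0],1],
    [[0,-0.1,8.3],[0,0,0],1],
    [[0,-0.1,8.3],[0,0,0],1],
    [[0,-0.1,8.3],[0,0,0],1]
  ],
  "newtons": 30
}}

```text
clock: 18.65
tool_pos: [0.4698, -0.2343, 0.118]
eef_rot: [-0.183, 0.983, 0.0, -0.0]
contact_force: [0.9, -0.4, -1.3]
opening: 0.204
finger_force: 29.9
```

{"method": "carry_out", "body": {
  "rows": [
    [[0,0,-2],[0,0,0],1],
    [[0,0,-5],[0,0,0],1],
    [[0,0,-9],[0,0,0],1],
    [[0,0,-12],[0,0,0],1],
    [[0,0,-13.2],[0,0,0],1],
    [[0,0,-13.2],[0,0,0],1]
  ]
}}

```text
clock: 19.25
tool_pos: [0.4705, -0.2348, 0.2509]
eef_rot: [-0.182, 0.983, -0.001, 0.001]
contact_force: [0.7, 0.9, -1.6]
opening: 0.201
finger_force: 29.9
```

```bash
python3 - <<'E'
from h import *
st=r.get_state(); print(st["tool_pos"],st["contact_force"],st["opening"])
print(go((.473,.1205,.25),down(2.1)))
E
```

```text
[ 0.47050783 -0.23478779  0.25092437] [ 0.67741518  0.90240827 -1.62661394] 0.20088074293862535
(array([-12.97,  33.08,   0.05]), array([-0.09,  0.12, 18.91]))
```

{"method": "carry_out", "body": {
  "rows": [
    [[-0.8,2,0],[0,0,2],1],
    [[-2,5,0],[0,0,5],1],
    [[-3.5,9,0],[0,0,8],1],
    [[-5.1,13,0],[0,0,11],1],
    [[-6.7,17,0],[0,0,14],1],
    [[-8.2,21,0],[0,0,17],1],
    [[-9.8,25,0],[0,0,18.9],1],
    [[-11.4,29,0],[0,0,18.9],1],
    [[-12.5,32,0],[0,0,18.9],1],
    [[-13,33.1,0],[0,0,18.9],1],
    [[-13,33.1,0],[0,0,18.9],1],
    [[-13,33.1,0],[0,0,18.9],1]
  ]
}}

```text
clock: 20.45
tool_pos: [0.4719, 0.119, 0.2489]
eef_rot: [-0.018, 1.0, -0.001, -0.001]
contact_force: [-0.1, -0.7, -1.6]
opening: 0.202
finger_force: 29.8
```

```bash
python3 - <<'E'
from h import *
st=r.get_state(); print(st["tool_pos"],st["contact_force"],st["opening"])
print(go((.473,.1205,.216),down(2.1)),go((.613,.126,.216),down(2.1)))
d=snap()
# measured rack eye vs robot, side view
S=d["side"]; z=st["tool_pos"][2]-.118
f=lambda C,p:[(a+[0,0,z],b+[0,0,z]) for a,b in rk_lines(C,p)]
print(fit(S,S["image"],f,(*st["tool_pos"][:2],2.1),(.003,.003,.5))[0])
E
```

```text
[0.47190358 0.11904048 0.24893195] [-0.12593704 -0.70925434 -1.60902635] 0.20243184329311015
(array([-0.12,  0.15,  3.29]), array([-0.13, -0.14, -0.06])) (array([-14.13,   0.2 ,   3.26]), array([-0.13, -0.14, -0.06]))
[0.46254405 0.12339056 1.39832131]
```

{"method": "carry_out", "body": {
  "rows": [
    [[0,0.15,1.5],[0,0,0],1],
    [[0,0.15,3],[0,0,0],1],
    [[0,0.2,3.3],[0,0,0],1],
    [[-1.5,0.2,3.3],[0,0,0],1],
    [[-3.5,0.2,3.3],[0,0,0],1],
    [[-5.5,0.2,3.3],[0,0,0],1],
    [[-7.5,0.2,3.3],[0,0,0],1],
    [[-9.5,0.2,3.3],[0,0,0],1],
    [[-11.5,0.2,3.3],[0,0,0],1],
    [[-13.3,0.2,3.3],[0,0,0],1],
    [[-14.1,0.2,3.3],[0,0,0],1],
    [[-14.1,0.2,3.3],[0,0,0],1]
  ]
}}

```text
clock: 21.75
tool_pos: [0.6131, 0.1274, 0.2168]
eef_rot: [-0.018, 1.0, -0.0, -0.001]
contact_force: [-2.0, -0.5, -0.1]
opening: 0.197
finger_force: 30.0
```

{"method": "carry_out", "body": {
  "rows": [
    [[0,0,0.5],[0,0,0],1],
    [[0,0,1],[0,0,0],1],
    [[0,0,1.5],[0,0,0],1],
    [[0,0,2],[0,0,0],1],
    [[0,0,2.2],[0,0,0],1],
    [[0,0,2.2],[0,0,0],1]
  ]
}}

```text
clock: 22.35
tool_pos: [0.6131, 0.1284, 0.1946]
eef_rot: [-0.019, 1.0, -0.0, -0.0]
contact_force: [-0.4, 0.9, -1.0]
opening: 0.196
finger_force: 30.0
```

{"method": "carry_out", "body": {
  "rows": [
    [[0,-0.1,0.15],[0,0,0],1],
    [[0,-0.1,0.3],[0,0,0],1],
    [[0,-0.1,0.3],[0,0,0],1]
  ]
}}

```text
clock: 22.65
tool_pos: [0.6133, 0.1273, 0.1919]
eef_rot: [-0.019, 1.0, -0.0, -0.0]
contact_force: [-0.2, 0.0, -1.8]
opening: 0.2
finger_force: 30.0
```

{"method": "carry_out", "body": {
  "rows": [
    [[0,0,0.15],[0,0,0],1],
    [[0,0,0.3],[0,0,0],1],
    [[0,0,0.3],[0,0,0],1]
  ]
}}

```text
clock: 22.95
tool_pos: [0.6134, 0.1275, 0.1891]
eef_rot: [-0.019, 1.0, 0.0, 0.0]
contact_force: [-0.5, 0.2, 0.7]
opening: 0.199
finger_force: 30.0
```

{"method": "carry_out", "body": {
  "rows": [
    [[0,0,0],[0,0,0],0.7],
    [[0,0,0],[0,0,0],0.6],
    [[0,0,0],[0,0,0],0.5],
    [[0,0,0],[0,0,0],0.5],
    [[0,0,-1],[0,0,0],0.5],
    [[0,0,-3],[0,0,0],0.5],
    [[0,0,-6],[0,0,0],0.5],
    [[0,0,-10],[0,0,0],0.5],
    [[0,0,-13],[0,0,0],0.5],
    [[0,0,-13],[0,0,0],0.5]
  ]
}}

```text
clock: 23.95
tool_pos: [0.6157, 0.1286, 0.3248]
eef_rot: [-0.018, 1.0, 0.002, 0.005]
contact_force: [0.2, -0.3, -0.4]
opening: 0.501
finger_force: 0.0
```

```bash
python3 - <<'E'
from h import *
d,o=racks("BC")
S=d["side"]
f=lambda C,p:[(a+[0,0,.074],b+[0,0,.074]) for a,b in rk_lines(C,p)]
p=fit(S,S["image"],f,(.613,.129,2.1),(.003,.003,.5)); print(p)
c=S["image"][:,:,::-1].copy(); cv2.imwrite("pics/side_h1.png",c); cv2.imwrite("pics/h1.png",draw(c,S,f(S,p[0]),345,195,80,60,800,600))
print(r.get_state()["tool_pos"],go((.461,-.3817,.32),down(-25)),go((.605,-.338,.32),down(9)))
E
```

```text
B {'top': [array([ 0.6049, -0.3382, 12.0897]), np.float64(-6.0786), np.float64(-6.0113)], 'side': [array([ 0.5919, -0.3417,  7.9917]), np.float64(-4.2279), np.float64(-3.8125)]}
C {'top': [array([  0.4611,  -0.3817, -17.9219]), np.float64(-5.8859), np.float64(-5.6943)], 'side': [array([  0.457 ,  -0.3835, -24.8869]), np.float64(-3.9661), np.float64(-3.5847)]}
(array([0.59754404, 0.1252539 , 3.07393431]), np.float64(-4.939289543378999), np.float64(-3.9097786730591286))
[0.61344485 0.1274778  0.32006008] (array([ 1.713e+01, -5.031e+01, -4.000e-02]), array([ 0.05,  0.09, 27.13])) (array([ 2.580e+00, -4.648e+01, -2.000e-02]), array([ 0.02,  0.1 , -6.87]))
```

View pics/h1.png

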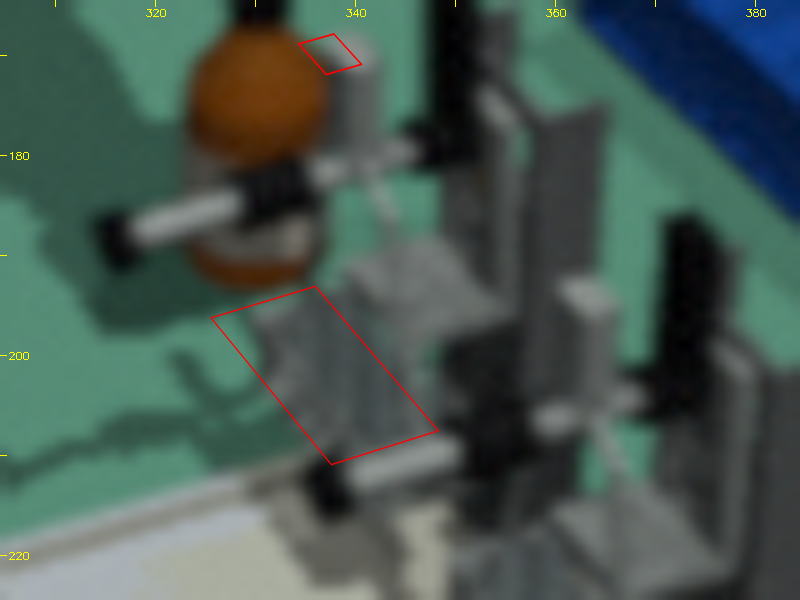

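Rack A hangs in the new arm's inner seat: tab (340,172), basket (338,200), matching rack0 beside it. Next rack C.

{"method": "carry_out", "body": {
  "rows": [
    [[1,-3,0],[0,0,2],0.3],
    [[2.6,-7.7,0],[0,0,5],0.3],
    [[4.2,-12.3,0],[0,0,8],0.3],
    [[5.8,-17,0],[0,0,11],0.3],
    [[7.4,-21.7,0],[0,0,14],0.3],
    [[9,-26.4,0],[0,0,17],0.3],
    [[10.6,-31,0],[0,0,20],0.3],
    [[12.2,-35.7,0],[0,0,23],0.3],
    [[13.8,-40.4,1],[0,0,26],0.3],
    [[15.4,-45,3],[0,0,27.1],0.3],
    [[16.6,-48.8,6],[0,0,27.1],0.3],
    [[17.1,-50.3,9],[0,0,27.1],0.3]
  ]
}}

```text
clock: 25.25
tool_pos: [0.4579, -0.3864, 0.227]
eef_rot: [0.219, 0.976, -0.001, -0.001]
contact_force: [0.2, 0.4, -1.1]
opening: 0.702
finger_force: 0.0
```

{"method": "carry_out", "body": {
  "rows": [
    [[0,0,3],[0,0,0],0.3],
    [[0,0,3],[0,0,0],0.3]
  ]
}}

```text
clock: 25.45
tool_pos: [0.4572, -0.3801, 0.1939]
eef_rot: [0.217, 0.976, 0.002, -0.005]
contact_force: [-0.1, 0.2, 0.0]
opening: 0.701
finger_force: 0.0
```

```bash
python3 - <<'E'
from h import *
racks("C",("side",))
print(r.get_state()["tool_pos"],go((.461,-.3817,.117),down(-25)))
E
```

```text
C {'side': [array([  0.4497,  -0.3892, -29.9621]), np.float64(-4.6975), np.float64(-3.2067)]}
[ 0.46099269 -0.38064077  0.19841754] (array([-0.06, -0.11,  8.14]), array([ 0.07, -0.13,  0.09]))
```

```bash
python3 - <<'E'
from h import *
i0=cv2.imread("pics/side0.png").astype(float); c=r.snapshot("side")["image"][:,:,::-1].astype(float)
for n,(u,v,w,h) in dict(basketC=(360,345,20,28),basketB=(395,312,30,25)).items():
    A=i0[v:v+h,u:u+w].mean(2).astype(np.float32); res=cv2.matchTemplate(c[v-8:v+h+8,u-8:u+w+8].mean(2).astype(np.float32),A,cv2.TM_CCOEFF_NORMED); print(n,cv2.minMaxLoc(res)[1],np.array(cv2.minMaxLoc(res)[3])-8)
E
```

```text
basketC 0.9978629946708679 [0 0]
basketB 0.84320068359375 [1 1]
```

{"method": "carry_out", "body": {
  "rows": [
    [[0,-0.1,3],[0,0,0],0.3],
    [[0,-0.1,6],[0,0,0],0.3],
    [[0,-0.1,7.6],[0,0,0],0.3],
    [[0,-0.1,8.1],[0,0,0],0.3],
    [[0,-0.1,8.1],[0,0,0],0.3],
    [[0,-0.1,8.1],[0,0,0],1],
    [[0,-0.1,8.1],[0,0,0],1],
    [[0,-0.1,8.1],[0,0,0],1],
    [[0,-0.1,8.1],[0,0,0],1],
    [[0,-0.1,8.1],[0,0,0],1],
    [[0,-0.1,8.1],[0,0,0],1]
  ],
  "newtons": 30
}}

```text
clock: 26.7
tool_pos: [0.4608, -0.3825, 0.1181]
eef_rot: [0.216, 0.976, 0.0, 0.0]
contact_force: [-0.8, 0.9, -1.0]
opening: 0.2
finger_force: 29.9
```

{"method": "carry_out", "body": {
  "rows": [
    [[0,0,-2],[0,0,0],1],
    [[0,0,-5],[0,0,0],1],
    [[0,0,-9],[0,0,0],1],
    [[0,0,-12],[0,0,0],1],
    [[0,0,-13.2],[0,0,0],1],
    [[0,0,-13.2],[0,0,0],1]
  ]
}}

```text
clock: 27.3
tool_pos: [0.4614, -0.383, 0.2511]
eef_rot: [0.216, 0.976, -0.001, 0.001]
contact_force: [-0.8, -0.4, -1.0]
opening: 0.2
finger_force: 29.9
```

```bash
python3 - <<'E'
from h import *
st=r.get_state(); print(st["tool_pos"],st["contact_force"],st["opening"])
print(go((.465,.1205,.25),down(2.1)))
E
```

```text
[ 0.46135958 -0.38296379  0.25112926] [-0.82837321 -0.40614615 -0.96528301] 0.19976728442219588
(array([2.092e+01, 4.579e+01, 3.000e-02]), array([ -0.07,   0.15, -27.07]))
```

{"method": "carry_out", "body": {
  "rows": [
    [[0.9,2,0],[0,0,-2],1],
    [[2.3,5,0],[0,0,-5],1],
    [[4.2,9.2,0],[0,0,-8],1],
    [[6.1,13.4,0],[0,0,-11],1],
    [[8,17.6,0],[0,0,-14],1],
    [[10,21.8,0],[0,0,-17],1],
    [[11.9,26,0],[0,0,-20],1],
    [[13.8,30.2,0],[0,0,-23],1],
    [[15.7,34.4,0],[0,0,-26],1],
    [[17.6,38.6,0],[0,0,-27],1],
    [[19.4,42.5,0],[0,0,-27],1],
    [[20.9,45.8,0],[0,0,-27],1]
  ]
}}

```text
clock: 28.5
tool_pos: [0.463, 0.1231, 0.2482]
eef_rot: [-0.019, 1.0, -0.0, -0.002]
contact_force: [1.0, 0.4, -1.2]
opening: 0.197
finger_force: 29.9
```

{"method": "carry_out", "body": {
  "rows": [
    [[0,0,0],[0,0,0],1],
    [[0,0,0],[0,0,0],1]
  ]
}}

```text
clock: 28.7
tool_pos: [0.4633, 0.1211, 0.2484]
eef_rot: [-0.019, 1.0, -0.001, -0.002]
contact_force: [0.0, -0.4, -1.6]
opening: 0.202
finger_force: 29.9
```

```bash
python3 - <<'E'
from h import *
st=r.get_state(); print(st["tool_pos"],st["contact_force"],st["opening"])
print(go((.465,.1205,.216),down(2.1)),go((.553,.1245,.216),down(2.1)))
E
```

```text
[0.46327485 0.12112498 0.24835627] [ 0.01134269 -0.44550738 -1.60474553] 0.20202913425950228
(array([-0.18, -0.07,  3.24]), array([-0.06, -0.21,  0.08])) (array([-8.99, -0.  ,  3.2 ]), array([-0.06, -0.21,  0.08]))
```

{"method": "carry_out", "body": {
  "rows": [
    [[0,0,1.5],[0,0,0],1],
    [[0,0,3],[0,0,0],1],
    [[0,0,3.2],[0,0,0],1],
    [[-1.5,0,3.2],[0,0,0],1],
    [[-3.5,0,3.2],[0,0,0],1],
    [[-5.5,0,3.2],[0,0,0],1],
    [[-7.5,0,3.2],[0,0,0],1],
    [[-8.6,0,3.2],[0,0,0],1],
    [[-9,0,3.2],[0,0,0],1],
    [[-9,0,3.2],[0,0,0],1]
  ]
}}

```text
clock: 29.7
tool_pos: [0.5545, 0.123, 0.2177]
eef_rot: [-0.017, 1.0, -0.0, -0.0]
contact_force: [-0.4, -0.1, -1.3]
opening: 0.199
finger_force: 29.9
```

{"method": "carry_out", "body": {
  "rows": [
    [[0,0,0.5],[0,0,0],1],
    [[0,0,1],[0,0,0],1],
    [[0,0,1.5],[0,0,0],1],
    [[0,0,2],[0,0,0],1],
    [[0,0,2.3],[0,0,0],1],
    [[0,0,2.5],[0,0,0],1],
    [[0,0,2.6],[0,0,0],1],
    [[0,0,2.6],[0,0,0],1]
  ]
}}

```text
clock: 30.5
tool_pos: [0.5545, 0.1241, 0.192]
eef_rot: [-0.018, 1.0, 0.0, -0.0]
contact_force: [-0.2, -0.1, -0.9]
opening: 0.197
finger_force: 29.9
```

{"method": "carry_out", "body": {
  "rows": [
    [[0,0,0.15],[0,0,0],1],
    [[0,0,0.25],[0,0,0],1],
    [[0,0,0.25],[0,0,0],1]
  ]
}}

```text
clock: 30.8
tool_pos: [0.5544, 0.1241, 0.1894]
eef_rot: [-0.018, 1.0, 0.0, -0.0]
contact_force: [0.4, -0.0, -1.5]
opening: 0.2
finger_force: 29.9
```

{"method": "carry_out", "body": {
  "rows": [
    [[0,0,0.1],[0,0,0],1],
    [[0,0,0.2],[0,0,0],1],
    [[0,0,0.2],[0,0,0],1]
  ]
}}

```text
clock: 31.1
tool_pos: [0.5545, 0.1241, 0.1875]
eef_rot: [-0.018, 1.0, 0.0, 0.0]
contact_force: [0.3, 0.2, 0.5]
opening: 0.197
finger_force: 29.9
```

Weight is now taken. Release and rise.

{"method": "carry_out", "body": {
  "rows": [
    [[0,0,0],[0,0,0],0.7],
    [[0,0,0],[0,0,0],0.6],
    [[0,0,0],[0,0,0],0.5],
    [[0,0,0],[0,0,0],0.5],
    [[0,0,-1],[0,0,0],0.5],
    [[0,0,-3],[0,0,0],0.5],
    [[0,0,-6],[0,0,0],0.5],
    [[0,0,-10],[0,0,0],0.5],
    [[0,0,-13],[0,0,0],0.5],
    [[0,0,-13],[0,0,0],0.5]
  ]
}}

```text
clock: 32.1
tool_pos: [0.5569, 0.1253, 0.3227]
eef_rot: [-0.018, 1.0, 0.002, 0.005]
contact_force: [0.7, -0.6, 0.1]
opening: 0.498
finger_force: 0.0
```

```bash
python3 - <<'E'
from h import *
d,o=racks("B")
i0=cv2.imread("pics/top0.png"); c=d["top"]["image"][:,:,::-1]; print(np.abs(c[190:225,395:440].astype(float)-i0[190:225,395:440]).mean())
cv2.imwrite("pics/i_side.png",d["side"]["image"][:,:,::-1])
print(r.get_state()["tool_pos"],go((.605,-.338,.32),down(9)))
E
```

```text
B {'top': [array([ 0.605 , -0.3382, 11.958 ]), np.float64(-6.0748), np.float64(-6.0098)], 'side': [array([ 0.5919, -0.3417,  7.9894]), np.float64(-4.2373), np.float64(-3.8296)]}
12.29968253968254
[0.55462192 0.12411621 0.31848175] (array([ -3.39, -46.36,  -0.16]), array([ 0.01,  0.1 , -6.97]))
```

{"method": "carry_out", "body": {
  "rows": [
    [[-0.2,-3,0],[0,0,-1],0.3],
    [[-0.5,-7.5,0],[0,0,-2],0.3],
    [[-0.9,-12,0],[0,0,-3],0.3],
    [[-1.2,-16.6,0],[0,0,-4],0.3],
    [[-1.5,-21.2,0],[0,0,-5],0.3],
    [[-1.9,-25.8,0],[0,0,-6],0.3],
    [[-2.2,-30.4,0],[0,0,-7],0.3],
    [[-2.5,-35,0],[0,0,-7.3],0.3],
    [[-2.9,-39.6,2],[0,0,-7.3],0.3],
    [[-3.2,-44,5],[0,0,-7.3],0.3],
    [[-3.4,-46.4,9],[0,0,-7.3],0.3],
    [[-3.4,-46.4,12],[0,0,-7.3],0.3]
  ]
}}

```text
clock: 33.4
tool_pos: [0.6015, -0.3443, 0.1925]
eef_rot: [-0.078, 0.997, -0.001, -0.003]
contact_force: [0.2, -0.6, -0.7]
opening: 0.694
finger_force: 0.0
```

{"method": "carry_out", "body": {
  "rows": [
    [[0,0,0],[0,0,0],0.3],
    [[0,0,0],[0,0,0],0.3]
  ]
}}

```text
clock: 33.6
tool_pos: [0.6048, -0.3371, 0.1969]
eef_rot: [-0.082, 0.997, 0.001, -0.001]
contact_force: [0.8, 0.1, 0.1]
opening: 0.7
finger_force: 0.0
```

```bash
python3 - <<'E'
from h import *
i0=cv2.imread("pics/side0.png").astype(float); c=r.snapshot("side")["image"][:,:,::-1].astype(float)
u,v,w,h=395,312,30,25
A=i0[v:v+h,u:u+w].mean(2).astype(np.float32); m=cv2.minMaxLoc(cv2.matchTemplate(c[v-8:v+h+8,u-8:u+w+8].mean(2).astype(np.float32),A,cv2.TM_CCOEFF_NORMED)); print(m[1],np.array(m[3])-8)
print(r.get_state()["tool_pos"],go((.605,-.338,.117),down(9.5)))
E
```

```text
0.9620327353477478 [0 0]
[ 0.60597753 -0.3372493   0.19855313] (array([ 0.12, -0.06,  8.16]), array([ 0.02,  0.09, -0.07]))
```

{"method": "carry_out", "body": {
  "rows": [
    [[0.1,-0.1,3],[0,0,0],0.3],
    [[0.1,-0.1,6],[0,0,0],0.3],
    [[0.1,-0.1,7.6],[0,0,0],0.3],
    [[0.1,-0.1,8.1],[0,0,0],0.3],
    [[0.1,-0.1,8.1],[0,0,0],0.3],
    [[0.1,-0.1,8.1],[0,0,0],1],
    [[0.1,-0.1,8.1],[0,0,0],1],
    [[0.1,-0.1,8.1],[0,0,0],1],
    [[0.1,-0.1,8.1],[0,0,0],1],
    [[0.1,-0.1,8.1],[0,0,0],1],
    [[0.1,-0.1,8.1],[0,0,0],1]
  ],
  "newtons": 30
}}

```text
clock: 34.75
tool_pos: [0.6042, -0.3394, 0.1165]
eef_rot: [-0.081, 0.997, 0.0, 0.0]
contact_force: [0.8, 0.2, -0.9]
opening: 0.199
finger_force: 29.9
```

{"method": "carry_out", "body": {
  "rows": [
    [[0,0,-2],[0,0,0],1],
    [[0,0,-5],[0,0,0],1],
    [[0,0,-9],[0,0,0],1],
    [[0,0,-12],[0,0,0],1],
    [[0,0,-13.2],[0,0,0],1],
    [[0,0,-13.2],[0,0,0],1]
  ]
}}

```text
clock: 35.35
tool_pos: [0.6049, -0.3399, 0.2499]
eef_rot: [-0.081, 0.997, -0.001, 0.001]
contact_force: [0.4, 0.4, -1.5]
opening: 0.2
finger_force: 29.9
```

```bash
python3 - <<'E'
from h import *
st=r.get_state(); print(st["tool_pos"],st["contact_force"],st["opening"])
print(go((.47,-.0193,.25),down(2.1)))
E
```

```text
[ 0.60488349 -0.33986963  0.24986257] [ 0.35395171  0.42010744 -1.45852032] 0.19963190370672254
(array([ 8.11, 33.82, -0.09]), array([-0.09,  0.15,  7.23]))
```

{"method": "carry_out", "body": {
  "rows": [
    [[0.5,2,0],[0,0,1],1],
    [[1.2,5,0],[0,0,3],1],
    [[2.2,9.2,0],[0,0,5],1],
    [[3.2,13.4,0],[0,0,7],1],
    [[4.2,17.6,0],[0,0,7.2],1],
    [[5.2,21.8,0],[0,0,7.2],1],
    [[6.2,26,0],[0,0,7.2],1],
    [[7.2,30,0],[0,0,7.2],1],
    [[7.9,33,0],[0,0,7.2],1],
    [[8.1,33.8,0],[0,0,7.2],1],
    [[8.1,33.8,0],[0,0,7.2],1],
    [[8.1,33.8,0],[0,0,7.2],1]
  ]
}}

```text
clock: 36.55
tool_pos: [0.4694, -0.0206, 0.2477]
eef_rot: [-0.018, 1.0, -0.0, -0.001]
contact_force: [0.4, -0.5, -0.8]
opening: 0.199
finger_force: 29.9
```

```bash
python3 - <<'E'
from h import *
st=r.get_state(); print(st["tool_pos"],st["contact_force"],st["opening"])
print(go((.47,-.0193,.216),down(2.1)),go((.5583,-.0161,.216),down(2.1)))
E
```

```text
[ 0.46940116 -0.02061939  0.24769181] [ 0.38458831 -0.51471676 -0.79527176] 0.19938662806625274
(array([-0.07,  0.13,  3.17]), array([-0.04, -0.08, -0.06])) (array([-8.9 ,  0.14,  3.16]), array([-0.04, -0.08, -0.06]))
```

{"method": "carry_out", "body": {
  "rows": [
    [[0,0.1,1.5],[0,0,0],1],
    [[0,0.1,3],[0,0,0],1],
    [[0,0.1,3.1],[0,0,0],1],
    [[-1.5,0.1,3.1],[0,0,0],1],
    [[-3.5,0.1,3.1],[0,0,0],1],
    [[-5.5,0.1,3.1],[0,0,0],1],
    [[-7.5,0.1,3.1],[0,0,0],1],
    [[-8.6,0.1,3.1],[0,0,0],1],
    [[-8.9,0.1,3.1],[0,0,0],1],
    [[-8.9,0.1,3.1],[0,0,0],1]
  ]
}}

```text
clock: 37.55
tool_pos: [0.5584, -0.0158, 0.2175]
eef_rot: [-0.018, 1.0, -0.0, -0.0]
contact_force: [-0.9, 0.4, -1.6]
opening: 0.2
finger_force: 29.9
```

{"method": "carry_out", "body": {
  "rows": [
    [[0,0,0.5],[0,0,0],1],
    [[0,0,1],[0,0,0],1],
    [[0,0,1.5],[0,0,0],1],
    [[0,0,2],[0,0,0],1],
    [[0,0,2.3],[0,0,0],1],
    [[0,0,2.5],[0,0,0],1],
    [[0,0,2.6],[0,0,0],1],
    [[0,0,2.6],[0,0,0],1]
  ]
}}

```text
clock: 38.35
tool_pos: [0.5583, -0.0148, 0.1915]
eef_rot: [-0.019, 1.0, 0.0, -0.0]
contact_force: [1.6, -0.2, -1.0]
opening: 0.2
finger_force: 29.9
```

{"method": "carry_out", "body": {
  "rows": [
    [[0,0,0.1],[0,0,0],1],
    [[0,0,0.2],[0,0,0],1],
    [[0,0,0.2],[0,0,0],1]
  ]
}}

```text
clock: 38.65
tool_pos: [0.5584, -0.0148, 0.1896]
eef_rot: [-0.019, 1.0, 0.0, 0.0]
contact_force: [-0.6, -0.1, -0.0]
opening: 0.201
finger_force: 29.9
```

{"method": "carry_out", "body": {
  "rows": [
    [[0,0,0.1],[0,0,0],1],
    [[0,0,0.2],[0,0,0],1],
    [[0,0,0.2],[0,0,0],1]
  ]
}}

```text
clock: 38.95
tool_pos: [0.5587, -0.0148, 0.1889]
eef_rot: [-0.019, 1.0, -0.0, 0.001]
contact_force: [-2.7, -0.3, 10.7]
opening: 0.199
finger_force: 29.9
```

{"method": "carry_out", "body": {
  "rows": [
    [[0,0,0],[0,0,0],0.7],
    [[0,0,0],[0,0,0],0.6],
    [[0,0,0],[0,0,0],0.5],
    [[0,0,0],[0,0,0],0.5],
    [[0,0,-1],[0,0,0],0.5],
    [[0,0,-3],[0,0,0],0.5],
    [[0,0,-6],[0,0,0],0.5],
    [[0,0,-10],[0,0,0],0.5],
    [[2,0,-14],[0,0,0],0.5],
    [[6,0,-15],[0,0,0],0.5],
    [[10,-4,-15],[0,0,0],0.5],
    [[12,-8,-15],[0,0,0],0.5]
  ]
}}

```text
clock: 40.15
tool_pos: [0.4401, -0.0973, 0.3389]
eef_rot: [-0.021, 1.0, -0.0, 0.001]
contact_force: [0.3, -0.9, 0.6]
opening: 0.499
finger_force: 0.0
```

{"method": "carry_out", "body": {
  "rows": [
    [[0,-4,0],[0,0,0],0.5],
    [[0,-8,0],[0,0,0],0.5],
    [[0,-12,0],[0,0,0],0.5],
    [[0,-16,0],[0,0,0],0.5],
    [[0,-18,0],[0,0,0],0.5],
    [[0,-18,0],[0,0,0],0.5]
  ]
}}

```text
clock: 40.75
tool_pos: [0.4478, -0.2818, 0.3377]
eef_rot: [-0.016, 1.0, -0.001, 0.0]
contact_force: [-0.5, 0.5, 0.3]
opening: 0.498
finger_force: 0.0
```

```bash
python3 - <<'E'
from h import *
d=snap(); s=d["side"]["image"][:,:,::-1].copy(); t=d["top"]["image"][:,:,::-1].copy()
show([[tile(s,355,205,80,60,400,300),tile(t,280,215,120,90,400,300)],[tile(s,390,310,160,120,400,300),tile(t,400,240,200,150,400,300)]],"pics/z.png")
E
```

```text
(no output)
```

View pics/z.png

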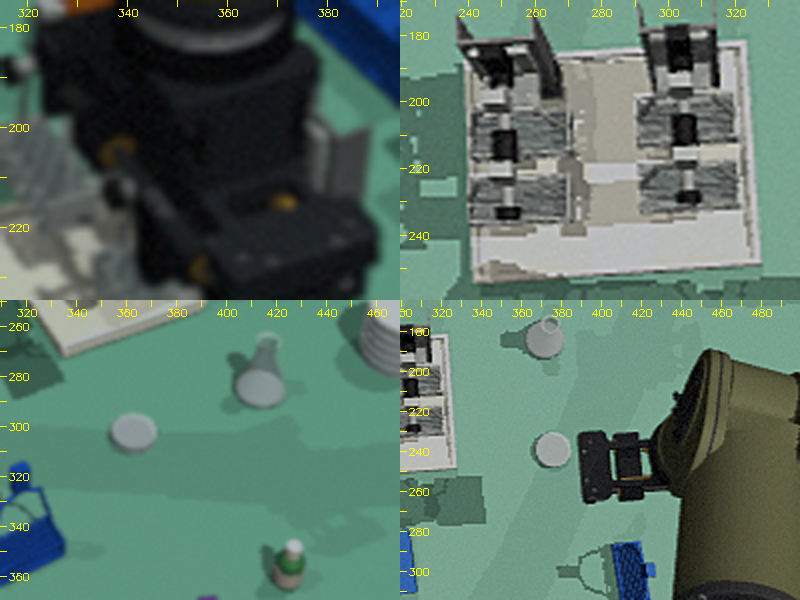

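The top view shows all four racks in line on the two arms: new arm at (255,208) and (255,228), old arm at (305,205) and (305,225). The flask, dish and vial are still upright, and the robot is clear.

```bash
python3 -c "
from plant import r
print(r.finish_job())"
```

```text
the job is handed in; nothing more can be done
None
```

The bracket is fitted and fully home, all three steel racks hang on the free seats beside the one already there, no bystander in view was knocked over, and the job is handed in; the stud lock was judged by the bracket not moving under a 27 N push, as my upward-pull test was inconclusive.

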